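Lock the spindle of the disc-change stand

ROBOT

A 6-joint arm with a two-finger parallel gripper is mounted at the origin on a cart in front of the work surface, level with it; the furniture and walls round the work are solid. World frame = base frame: x ahead of the robot, y to its left, z up, the work surface at z = 0. Lengths are in m, angles in rad, forces in N, time in s.
With the tool pointing down it reaches from about 0.275 to 0.775 m from the base axis. Payload 14.6 kg.
Tool frame: the origin (TCP) lies at the very end of the fingers, on their centre line; the grasp point (between the pads) lies 19 mm behind it (manip.grip_point_offset is the distance from the TCP to the grasp point, in m); z points along the fingers, y is the line along which they close (so a half turn about z gives the same grasp; the last joint's range is limited). The gripper opens to 85 mm and grips with 20 to 120 N. Pads are 22 mm wide; open, the fingers measure 114 mm over their backs; the gripper's body (76 mm by 85 mm) begins 54 mm behind the grasp point. The pads swing forward as they close: fully open they stand 13 mm farther back than shut.
Start: joints at [0.945, 0.263, -0.048, 1.259, 0, 1.415], TCP at [0.238, 0.468, 0.231] pointing down, gripper open.
Joint ranges: [-2.65, 2.65], [-0.89, 1.7], [-1.18, 1.37], [-2.13, 2.11], [-1.35, 1.29], [-3.14, 3.14]. Speed limits (rad/s): [1.89, 1.89, 2.57, 2.79, 3.14, 3.14].

INTERFACE

Orientations are given as a rotation vector (axis times angle).
In Python, from rig import telemetry, viewer, workorder, manip gives the robot as it stands.
- The arm moves only by the tool jog_arm, never from a script. Its argument "increments" is a list of rows, each an object of numbers: "x", "y", "z": the shift along the world's x, y, z in mm; "roll": the turn about the world's z in degrees. A call has 1 to 5 rows; each row is the pose to reach, as a shift and turn from the pose commanded when the call began; what a row does not reach only later rows make up. A row lasts 1/10 s, in which the tool goes at most 50 mm and 8.59 degrees, less where a joint would pass 70% of its speed; a pose out of reach is approached as far as the arm can. A call with a gripper value outside its range is refused whole. "gripper" is the gripper command: -1 is fully open, 1 is shut, values between are in proportion, set as the call begins (left out, the last holds). The fingers move at their own pace and stop on an object; the grip force is fixed at half the most. Time passes only in rows, so rows that repeat a pose let the fingers close. It gives the time, the measured TCP pose, the force, the opening and the grip force at its end, in the units of the state.
- telemetry.read_state(): the state, without advancing time (a new reading comes with each control period).
- viewer.capture(name): name is "scene" or "top" or "wrist"; returns a dict with "pixels" (480x640x3 uint8, blue, green, red), "K" (3x3 intrinsics, pixels), "dist_coeffs" ([k1, k2, p1, p2, k3] as OpenCV has them; the pictures are not rectified), "cam_to_world" (4x4, takes a point from camera to world coordinates); the wrist camera has in their place "T_tool_cam" (4x4, takes a point from camera to tool coordinates, whose origin is the TCP and whose axes are the flange's). Camera axes: x right, y up, looking along -z (the intrinsics and any distortion apply to the point x, -y, -z); pixel columns grow to the right and rows downward; lengths in m; the calibration is good to about 2 mm. A picture is of the moment at which its call begins: read the wrist's pose just before it. There is no depth.
- workorder.hand_in(): hands the job in; it is judged then, once.
The state is a dict: "t": time; "qpos": joint angles; "qvel": joint speeds; "joint_torque": joint torques, N m; "eef_pos": TCP position; "eef_rot": TCP orientation; "force": force on the tool from outside, world axes, zero at the start; "torque": the same for the moment, N m; "finger_gap": finger opening in m; "gripper_force": force on a finger pad.
Only numpy, scipy, OpenCV 4.12 (cv2) and the standard library are available. Lean on these libraries where they do the work, as an engineer would, in place of code of your own. Each camera call takes 0.05 s, during which the arm holds its last target. There are 200 camera calls.

TASK

Lock the spindle of the blue disc-change stand, so that the nut of the mixing disc can be undone: push the black handle round until the slot in the locking disc faces the steel bar, then push the bar by its red button into the slot until it is fully home. Only push, gently and with the fingertips or the outside of the fingers: pinch nothing, keep off the toothed mixing disc, and leave the things lying around where they are.

Things in the scene. Friction and masses are not known exactly. Their poses are not given: they have to be found in the camera images.
- stand: blue disc-change stand screwed to the worktop, a steel base plate 150 (x) x 222 (y) x 12 mm with a round bearing housing and a bar guide. Origin on the vertical spindle axis at worktop height; z up; y runs from the spindle towards the bar guide and the red button. The base reaches from y = -82 to +140 mm and x = +-75 mm; the guide block, 46 mm wide, stands at y = 84 to 130 mm and is 68 mm high with its screws.
- lock_disc (a joint): turn of the bright round locking disc (radius 70 mm, 10 mm thick, upper face 54 mm above the worktop) with spindle, handle and mixing disc, in rad, counter-clockwise from above. At 0 (or any whole turn) its single slot faces the bar. It turns endlessly both ways against a friction of 0.12 N m (about 2.3 N at the handle) and stays where it is left.
- handle: upright black turning handle on the locking disc; origin at the centre of its foot, 54 mm above the worktop. 20 mm in diameter, black from 60 to 110 mm above the worktop, 52 mm from the spindle axis, exactly opposite the slot: with the slot in line the handle stands at x = 0, y = -52 mm of the stand. Fingertips held 80 to 95 mm above the worktop meet the handle and pass well above the toothed plate and the bar guide; only the nut and stud on the axis stand as high.
- slot (a point): centre of the mouth of the slot, on the rim of the locking disc, 70 mm from the axis, 49 mm above the worktop. The slot is radial, 16 mm wide, 30 mm deep, with a red dot on either side.
- gate (a point): fixed point on the stand, 70 mm from the axis in front of the bar's nose; the slot is in line when slot is here.
- lock_bar (a joint): how far the lock bar is pushed in, in m: 0 drawn back, 0.034 fully home against its stop. It slides straight towards the spindle (along the stand's -y), against 3 N of friction, and stays where it is left. The steel bar is 12 mm wide and 10 mm high, at 49 mm above the worktop; its nose tapers to 6 mm over 8 mm and centres the disc when the slot is within about 4 mm of the gate; otherwise the bar is stopped by the rim. At 0 the nose stands 7 mm off the rim.
- button (a point): centre of the outer flat face of the round red push button (36 mm in diameter, 12 mm thick, upright, facing along the stand's +y) on the bar's outer end, 49 mm above the worktop, 180 mm from the spindle axis when drawn back and 146 mm when home. The bare worktop lies beyond it.
- mixing_disc: toothed mixing disc, 64 mm in diameter, fixed on the spindle over the locking disc, on the axis: its toothed plate lies 60 mm above the worktop, its hub (20 mm across) reaches to 76 mm, the nut and stud on it (21 mm across) to 87 mm. Not to be pushed. Origin: centre of its underside.
- spanner: open spanner 204 mm long, loose, lying in front of the stand; leave it. Origin: centre of its underside
- new_disc: second mixing disc of 64 mm, loose on the worktop; leave it. Origin: centre of its underside
- flow_cup: flow cup 72 mm wide, 82 mm high, loose; leave it. Origin: centre of its underside
- weight_500: steel weight 44 mm wide, 62 mm high, loose; leave it. Origin: centre of its underside
- weight_200: steel weight 34 mm wide, 44 mm high, loose; leave it. Origin: centre of its underside
- tape_roll: roll of masking tape 94 mm across, 24 mm high, loose; leave it. Origin: centre of its underside
- jar_ochre: jar with ochre paint and white lid, 52 mm wide, 62 mm high, loose; leave it. Origin: centre of its underside
- brush: flat paint brush 228 mm long, loose; leave it. Origin: centre of its underside

How it is judged:
By the outcome, as a careful person would: the job done as asked, in the order asked, and still so for the second after the job is handed in, with the robot touching nothing.
It also fails if it takes over 51 s, if anything falls off the work surface, if the arm or the gripper's body presses on something with over 40 N, if the wrist force passes 120 N, or if a joint passes its speed limit or range.

## Working session

There is one attempt and no reset: what is moved stays moved. The work goes in short steps, Python scripts to look and compute and a tool call to move; the robot and the scene stay as the last step left them, time stands still between calls to the robot, and variables do not carry over. Pictures are saved under pics/ and viewed, at most 10 in all, crops included, and the job is handed in when it is done.

Besides the shell and the picture viewer there is one more tool, called as a command line: name --argument value ..., lists and objects as JSON in quotes. jog_arm: Moves the arm, as the interface text tells. Its arguments: {"type":"object","properties":{"increments":{"type":"array","items":{"type":"object","properties":{"x":{"type":"number"},"y":{"type":"number"},"z":{"type":"number"},"roll":{"type":"number"}}}},"gripper":{"type":"number"}},"required":["increments"]}

```bash
mkdir -p pics; cat > h.py <<'E'
import numpy as np, cv2
from rig import telemetry, viewer
def ray(c,uv):
    p=cv2.undistortPoints(np.array([[uv]],float),c["K"],np.array(c["dist_coeffs"],float))[0,0]
    T=np.array(c["cam_to_world"]); d=T[:3,:3]@np.array([p[0],-p[1],-1]); return T[:3,3],d
def onz(c,uv,z):
    o,d=ray(c,uv); return o+d*(z-o[2])/d[2]
E
python3 - <<'E'
from h import *
import pickle
for n in("top","scene"):
    c=viewer.capture(n); cv2.imwrite(f"pics/{n}1.png",c["pixels"]); pickle.dump(c,open(n+".pkl","wb"))
    print(n,np.round(np.array(c["cam_to_world"]),2).tolist())
print({k:np.round(v,3) for k,v in telemetry.read_state().items()})
E
```

```text
top [[-0.03, 0.98, -0.18, 0.38], [-1.0, -0.03, 0.01, -0.02], [0.0, 0.18, 0.98, 1.13], [0.0, 0.0, 0.0, 1.0]]
scene [[0.29, 0.56, -0.78, -0.47], [-0.96, 0.19, -0.22, -0.33], [0.02, 0.81, 0.59, 0.83], [0.0, 0.0, 0.0, 1.0]]
{'t': np.float64(0.1), 'qpos': array([ 0.945,  0.263, -0.049,  1.259, -0.   ,  1.416]), 'qvel': array([ 0.001,  0.   ,  0.002,  0.001,  0.   , -0.   ]), 'joint_torque': array([ 2.0000e-03, -6.3858e+01,  3.8506e+01,  1.0000e-02, -0.0000e+00,
        0.0000e+00]), 'eef_pos': array([0.238, 0.468, 0.231]), 'eef_rot': array([-7.330e-01, -3.055e+00,  1.000e-03]), 'force': array([ 0.151,  0.065, -1.279]), 'torque': array([0.028, 0.021, 0.002]), 'gripper_force': np.float64(0.0), 'finger_gap': np.float64(0.085)}
```

View pics/top1.png

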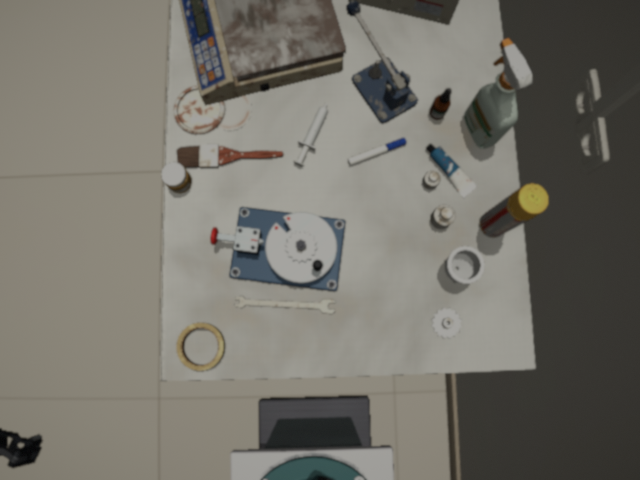

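View pics/scene1.png

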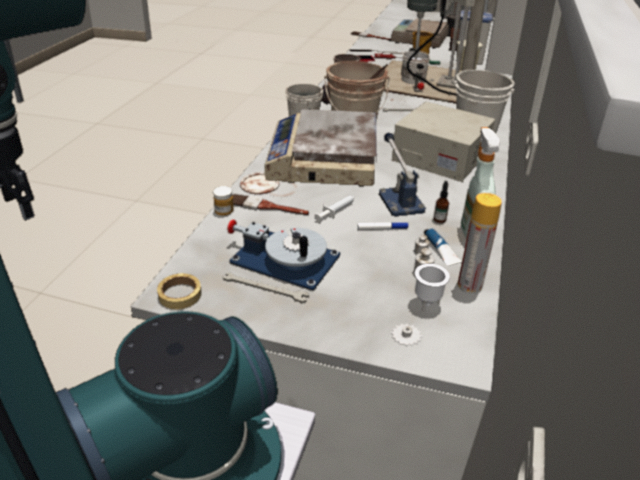

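The top view shows the spindle at about (301,247), the black handle at (318,266), the slot with its red dots near (282,222), and the red button at (214,236). Stand +y runs roughly along world +y. Next I measure these.

```bash
python3 - <<'E'
from h import *
import pickle
c=pickle.load(open("top.pkl","rb")); im=c["pixels"]; hsv=cv2.cvtColor(im,cv2.COLOR_BGR2HSV)
H,S,V=[hsv[...,i].astype(int) for i in range(3)]
roi=np.zeros(H.shape,bool); roi[195:300,200:355]=1
def comps(m,mn):
    n,l,s,ce=cv2.connectedComponentsWithStats((m&roi).astype(np.uint8)); return [(s[i],ce[i],l==i) for i in range(1,n) if s[i,4]>=mn]
for nm,m,z in(("red",((H<10)|(H>170))&(S>110),.049),("blk",(V<45),.11)):
    for s,ce,_ in comps(m,3): print(nm,s,ce.round(1),onz(c,ce,z).round(4), onz(c,ce,.054).round(4))
b=max(comps((H>95)&(H<125)&(S>90),50),key=lambda q:q[0][4])
pts=cv2.findContours(b[2].astype(np.uint8),0,2)[0]; pts=np.vstack(pts)
r=cv2.minAreaRect(pts); print(r)
W=np.array([onz(c,p,.012) for p in cv2.boxPoints(r)])
print(W.round(4), [np.linalg.norm(W[i]-W[i-1]).round(4) for i in range(4)])
e=W[:,:2]; print("centre",e.mean(0))
big=cv2.resize(im[195:300,200:355],None,fx=5,fy=5,interpolation=cv2.INTER_CUBIC); cv2.imwrite("pics/crop1.png",big)
E
```

```text
red [211 228   6  16  79] [213.6 235.8] [0.5723 0.1815 0.049 ] [0.5714 0.1805 0.054 ]
blk [238 246  23  10  51] [250.4 252.2] [0.5288 0.1012 0.11  ] [0.537  0.1078 0.054 ]
blk [314 262   7   9  51] [317.  265.7] [ 0.5003 -0.0215  0.11  ] [ 0.507  -0.0216  0.054 ]Traceback (most recent call last):
  File "<stdin>", line 10, in <module>
ValueError: max() iterable argument is empty
```

```bash
cat > m.py <<'E'
from h import *
import pickle
c=pickle.load(open("top.pkl","rb")); im=c["pixels"]; hsv=cv2.cvtColor(im,cv2.COLOR_BGR2HSV)
H,S,V=[hsv[...,i].astype(int) for i in range(3)]
print(hsv[285,245],hsv[215,250],hsv[280,330],hsv[222,340])
roi=np.zeros(H.shape,bool); roi[195:300,225:355]=1
def comps(m,mn):
    n,l,s,ce=cv2.connectedComponentsWithStats((m&roi).astype(np.uint8)); return [(s[i],ce[i],l==i) for i in range(1,n) if s[i,4]>=mn]
for s,ce,_ in comps(((H<12)|(H>168))&(S>50),2): print("dot",s,ce.round(1),onz(c,ce,.054).round(4))
m=(H>95)&(H<130)&(S>60)&roi
pts=np.vstack(cv2.findContours(m.astype(np.uint8),0,2)[0])
r=cv2.minAreaRect(pts); print(r)
W=np.array([onz(c,p,.012) for p in cv2.boxPoints(r)])
print(W.round(4), [np.linalg.norm(W[i]-W[i-1]).round(4) for i in range(4)],W.mean(0))
# disc
d=comps((V>125)&(S<60)&~m,500)
for s,ce,l in d:
    hull=cv2.convexHull(np.argwhere(l)[:,::-1].astype(np.int32)); (u,v),ax,a=cv2.fitEllipse(hull); print("disc",s,(u,v),ax,onz(c,(u,v),.054))
cv2.imwrite("pics/crop1.png",cv2.resize(im[195:300,200:355],None,fx=5,fy=5,interpolation=cv2.INTER_CUBIC))
E
python3 m.py
```

```text
[ 27  17 148] [105  75  95] [103  15 123] [ 0  3 88]
dot [287 217   3   3   9] [288. 218.] [0.6032 0.0331 0.054 ]
dot [275 226   3   4  10] [276.  227.2] [0.5854 0.0571 0.054 ]
dot [252 239   4   2   5] [253.4 239.6] [0.5618 0.1018 0.054 ]
((287.20538330078125, 248.59197998046875), (106.01502227783203, 70.01561737060547), 7.431407928466797)
[[ 0.4947  0.1543  0.012 ]
 [ 0.6379  0.1356  0.012 ]
 [ 0.6031 -0.0802  0.012 ]
 [ 0.4616 -0.057   0.012 ]] [np.float64(0.2139), np.float64(0.1444), np.float64(0.2186), np.float64(0.1434)] [0.54931424 0.0381865  0.012     ]Traceback (most recent call last):
  File "m.py", line 18, in <module>
    hull=cv2.convexHull(np.argwhere(l)[:,::-1].astype(np.int32)); (u,v),ax,a=cv2.fitEllipse(hull); print("disc",s,(u,v),ax,onz(c,(u,v),.054))
                                                                             ~~~~~~~~~~~~~~^^^^^^
cv2.error: OpenCV(4.12.0) /io/opencv/modules/imgproc/src/shapedescr.cpp:361: error: (-201:Incorrect size of input array) There should be at least 5 points to fit the ellipse in function 'fitEllipseNoDirect'
```

The plate measures about 144 x 216 mm (150 x 222 given), so the measurements hold up:
- **Spindle:** about (0.545, 0.0095), with stand +y along (0.155, 0.988).
- **Button and handle:** the button fits within 1 mm, and the handle radius comes out at 54 mm.
- **Slot:** it lies about 46° short, so the handle must go counter-clockwise from (0.502, -0.021) to (0.537, -0.042).

I'll shut the gripper and travel there.

jog_arm --increments '[{"x":20,"y":-42},{"x":41,"y":-85},{"x":62,"y":-128},{"x":82,"y":-170},{"x":103,"y":-213}]' --gripper 1

```text
$.increments[0]: bad value
```

jog_arm --increments '[{"x":20,"y":-42},{"x":41,"y":-85},{"x":62,"y":-128},{"x":82,"y":-170},{"x":103,"y":-213}]'

```text
$.increments[0]: bad value
```

jog_arm --increments '[{"x":20,"y":-44,"z":-10},{"x":20,"y":-44,"z":-50},{"x":20,"y":-44,"z":-90},{"x":20,"y":-44,"z":-90},{"x":20,"y":-44,"z":-90}]'

```text
$.increments[0]: bad value
```

jog_arm --increments '[{"x":20,"y":-42,"z":0,"roll":0},{"x":41,"y":-85,"z":0,"roll":0},{"x":62,"y":-128,"z":0,"roll":0},{"x":82,"y":-170,"z":0,"roll":0},{"x":103,"y":-213,"z":0,"roll":0}]' --gripper 1

```text
t: 0.6
eef_pos: [0.3413, 0.2532, 0.2312]
eef_rot: [-0.732, -3.055, 0.0]
force: [1.4, 0.2, 0.5]
finger_gap: 0.0118
gripper_force: 0.0
```

jog_arm --increments '[{"x":20,"y":-42,"z":0,"roll":0},{"x":41,"y":-85,"z":0,"roll":0},{"x":62,"y":-128,"z":0,"roll":0},{"x":82,"y":-170,"z":0,"roll":0},{"x":103,"y":-213,"z":0,"roll":0}]'

```text
t: 1.1
eef_pos: [0.4444, 0.0399, 0.2312]
eef_rot: [-0.733, -3.055, -0.0]
force: [1.6, 0.5, 0.2]
finger_gap: -0.0003
gripper_force: 0.0
```

jog_arm --increments '[{"x":20,"y":-44,"z":-10,"roll":0},{"x":20,"y":-44,"z":-50,"roll":0},{"x":20,"y":-44,"z":-90,"roll":0},{"x":20,"y":-44,"z":-90,"roll":0},{"x":20,"y":-44,"z":-90,"roll":0}]'

```text
t: 1.6
eef_pos: [0.4639, -0.002, 0.142]
eef_rot: [-0.732, -3.054, 0.0]
force: [0.3, -0.1, 0.1]
finger_gap: -0.0002
gripper_force: 0.0
```

```bash
sed -i 's/^d=comps.*$/d=[]/' m.py; python3 m.py >/dev/null; python3 - <<'E'
from h import *
s=telemetry.read_state(); print(s["t"],s["eef_pos"],s["force"],s["finger_gap"])
c=viewer.capture("wrist"); cv2.imwrite("pics/w1.png",c["pixels"]); print(np.round(c["T_tool_cam"],3),np.round(c["K"],0))
E
```

```text
1.6 [ 0.4639491  -0.00197479  0.1419816 ] [ 0.30735727 -0.07681772  0.11978113] -0.00022727516169547755
[[ 0.001  0.947  0.32   0.082]
 [ 1.    -0.001 -0.     0.001]
 [ 0.     0.32  -0.947 -0.143]
 [ 0.     0.     0.     1.   ]] [[411.   0. 315.]
 [  0. 411. 241.]
 [  0.   0.   1.]]
```

View pics/w1.png

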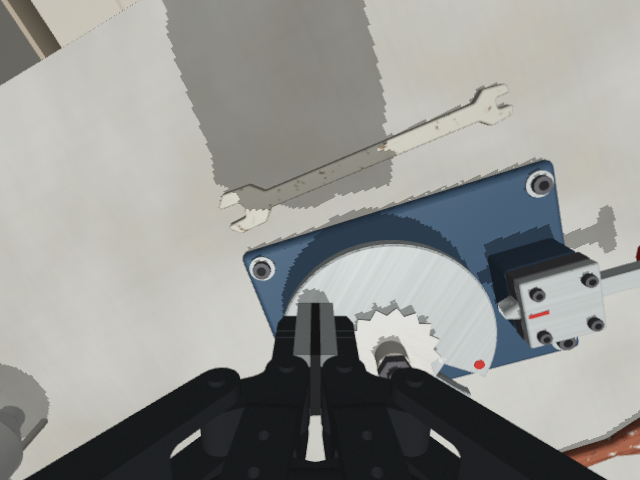

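View pics/crop1.png

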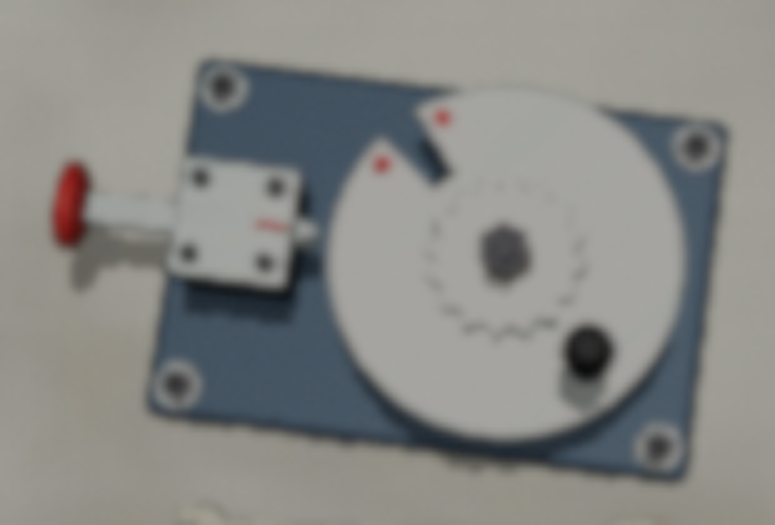

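The crop confirms the geometry: slot at up-left with its two dots, handle opposite at lower right. The wrist view shows the shut fingers in front of the hidden handle, clear of the nut at (390,360). I'll lower to z = 85 mm and advance to just short of contact.

jog_arm --increments '[{"x":0,"y":0,"z":-30,"roll":0},{"x":0,"y":0,"z":-57,"roll":0},{"x":6,"y":-3,"z":-57,"roll":0},{"x":12,"y":-6,"z":-57,"roll":0},{"x":15,"y":-8,"z":-57,"roll":0}]'

```text
t: 2.15
eef_pos: [0.4813, -0.0106, 0.0863]
eef_rot: [0.732, 3.052, 0.0]
force: [-0.6, 0.2, 0.3]
finger_gap: 0.0002
gripper_force: 0.0
```

jog_arm --increments '[{"x":2,"y":-1,"z":0,"roll":0},{"x":4,"y":-2,"z":0,"roll":0},{"x":6,"y":-4,"z":0,"roll":0},{"x":8,"y":-6,"z":0,"roll":0},{"x":10,"y":-8,"z":0,"roll":0}]'

```text
t: 2.65
eef_pos: [0.4886, -0.0183, 0.0842]
eef_rot: [-0.733, -3.054, 0.001]
force: [-4.8, 0.4, 0.8]
finger_gap: 0.0001
gripper_force: 2.2
```

Contact at about 5 N. I'll keep pushing along the arc and stop a little short.

jog_arm --increments '[{"x":3,"y":-2,"z":0,"roll":0},{"x":6,"y":-4,"z":0,"roll":0},{"x":9,"y":-6,"z":0,"roll":0},{"x":12,"y":-8,"z":0,"roll":0},{"x":15,"y":-9,"z":0,"roll":0}]'

```text
t: 3.15
eef_pos: [0.5044, -0.0274, 0.0842]
eef_rot: [-0.733, -3.055, 0.0]
force: [-3.9, 0.2, -0.3]
finger_gap: 0.0001
gripper_force: 1.4
```

jog_arm --increments '[{"x":2,"y":-1,"z":0,"roll":0},{"x":4,"y":-2,"z":0,"roll":0},{"x":6,"y":-3,"z":0,"roll":0},{"x":7,"y":-3,"z":0,"roll":0},{"x":7,"y":-3,"z":0,"roll":0}]'

```text
t: 3.65
eef_pos: [0.5116, -0.0301, 0.0844]
eef_rot: [0.733, 3.054, 0.0]
force: [-0.5, -0.8, -0.1]
finger_gap: -0.0
gripper_force: 0.2
```

```bash
cat > look.py <<'E'
from h import *
import sys
a=sys.argv[1]; s=telemetry.read_state(); print(s["t"],s["eef_pos"].round(4) if hasattr(s["eef_pos"],"round") else s["eef_pos"])
c=viewer.capture("top"); cv2.imwrite(f"pics/{a}t.png",cv2.resize(c["pixels"][195:300,200:355],None,fx=5,fy=5,interpolation=cv2.INTER_CUBIC))
hsv=cv2.cvtColor(c["pixels"],cv2.COLOR_BGR2HSV).astype(int); H,S=hsv[...,0],hsv[...,1]
m=(((H<12)|(H>168))&(S>50)); m[:195]=0;m[300:]=0;m[:,:200]=0;m[:,355:]=0
n,l,st,ce=cv2.connectedComponentsWithStats(m.astype(np.uint8))
sp=np.array([.5448,.0095]); 
for i in range(1,n):
    if st[i,4]>1:
        p=onz(c,ce[i],.054)[:2]-sp; print(st[i,4],ce[i].round(1),"r",np.hypot(*p).round(4),"ang",np.degrees(np.arctan2(p[1],p[0])).round(1))
w=viewer.capture("wrist"); cv2.imwrite(f"pics/{a}w.png",w["pixels"])
E
python3 look.py b
```

```text
3.65 [ 0.5116 -0.0301  0.0844]
109 [213.5 235.9] r 0.1731 ang 81.2
2 [254.5 240. ] r 0.0916 ang 79.9
```

View pics/bw.png

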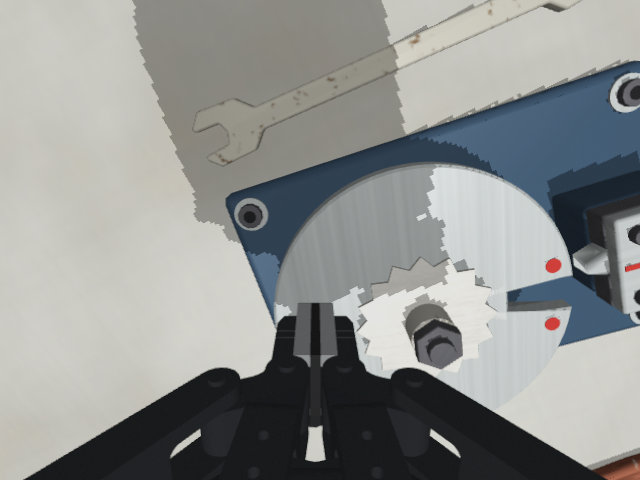

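The wrist view shows both red dots at (553,265) and (552,323), the bar nose at (578,258), and the nut stud top at (441,352). The slot is almost in line but still short. I'll measure with the wrist camera.

```bash
cat > wl.py <<'E'
from h import *
from scipy.spatial.transform import Rotation as R
def wcap(name):
    s=telemetry.read_state(); c=viewer.capture("wrist"); T=np.eye(4); T[:3,:3]=R.from_rotvec(s["eef_rot"]).as_matrix(); T[:3,3]=s["eef_pos"]
    c["cam_to_world"]=T@np.array(c["T_tool_cam"]); cv2.imwrite(f"pics/{name}.png",c["pixels"]); print(s["t"],np.round(s["eef_pos"],4)); return c
def dots(c):
    hsv=cv2.cvtColor(c["pixels"],cv2.COLOR_BGR2HSV).astype(int); H,S=hsv[...,0],hsv[...,1]
    n,l,st,ce=cv2.connectedComponentsWithStats((((H<6)|(H>172))&(S>150)).astype(np.uint8)); out=[]
    for i in range(1,n):
        if st[i,4]>25: p=onz(c,ce[i],.054)[:2]; print(st[i,4],ce[i].round(1),p.round(4)); out.append(p)
    return out
E
python3 - <<'E'
from wl import *
c=wcap("c1"); d=dots(c)
for n,uv,z in(("nose",(576,257),.049),("stud",(441,352),.087)): print(n,onz(c,uv,z).round(4))
E
```

```text
3.75 [ 0.5115 -0.0301  0.0844]
158 [553.  265.4] [0.551  0.0719]
63 [632.  267.1] [0.5678 0.1032]
130 [551.8 323.5] [0.5798 0.0628]
nose [0.5549 0.0844 0.049 ]
stud [0.5458 0.0097 0.087 ]
```

jog_arm --increments '[{"x":2,"y":0,"z":0,"roll":0},{"x":4,"y":-1,"z":0,"roll":0},{"x":6,"y":-1,"z":0,"roll":0},{"x":7,"y":-2,"z":0,"roll":0},{"x":7,"y":-2,"z":0,"roll":0}]'

```text
t: 4.3
eef_pos: [0.5185, -0.0321, 0.0842]
eef_rot: [0.733, 3.055, 0.001]
force: [-0.1, 0.9, -0.8]
finger_gap: 0.0
gripper_force: 0.3
```

```bash
python3 - <<'E'
from wl import *
c=wcap("c2"); d=dots(c)
sp=np.array([.5453,.0096]); m=(d[0]+d[-1])/2-sp; print(np.degrees(np.arctan2(m[1],m[0])))
E
```

```text
4.3 [ 0.5185 -0.0321  0.0842]
174 [547.  234.2] [0.5422 0.0718]
67 [632.6 251.7] [0.5673 0.1031]
140 [555.6 293.6] [0.5721 0.0668]
78.80305389854175
```

View pics/c2.png

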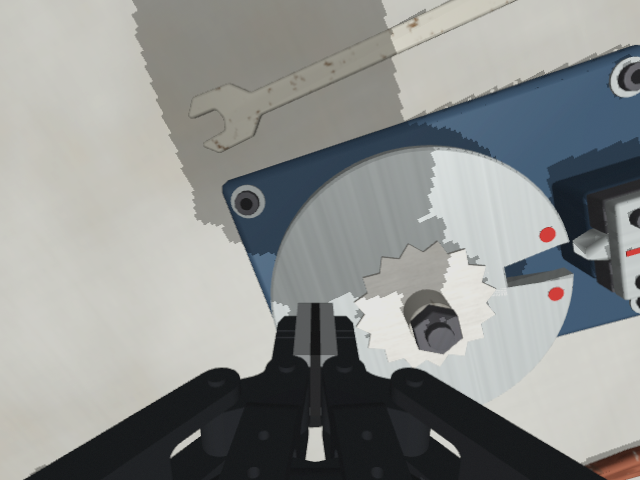

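The slot is at 78.8° against a gate at about 81–82°, and the nose at (575,243) sits slightly above the slot mouth. About 2.5 mm more is needed.

jog_arm --increments '[{"x":1,"y":0,"z":0,"roll":0},{"x":2,"y":0,"z":0,"roll":0},{"x":2.5,"y":-0.5,"z":0,"roll":0},{"x":2.5,"y":-0.5,"z":0,"roll":0}]'

```text
t: 4.75
eef_pos: [0.5207, -0.0325, 0.0843]
eef_rot: [0.733, 3.055, 0.001]
force: [-1.4, 2.6, -0.2]
finger_gap: -0.0
gripper_force: 0.9
```

```bash
python3 - <<'E'
from wl import *
c=wcap("c3"); d=dots(c)
sp=np.array([.5453,.0096]); m=(d[0]+d[-1])/2-sp; print(np.degrees(np.arctan2(m[1],m[0])))
for z in(.06,.064): 
  p=onz(c,(630,250),z)[:2]-sp; print(z,p)
cv2.imwrite("pics/c3c.png",cv2.resize(c["pixels"][190:340,490:640],None,fx=4,fy=4,interpolation=cv2.INTER_CUBIC))
E
```

```text
4.75 [ 0.5207 -0.0325  0.0843]
175 [544.  224.2] [0.5394 0.0716]
70 [632.5 246.6] [0.5671 0.1032]
145 [555.6 283.7] [0.5695 0.0679]
81.35333843294796
0.06 [0.01879723 0.0888927 ]
0.064 [0.01603644 0.08666957]
```

View pics/c3c.png

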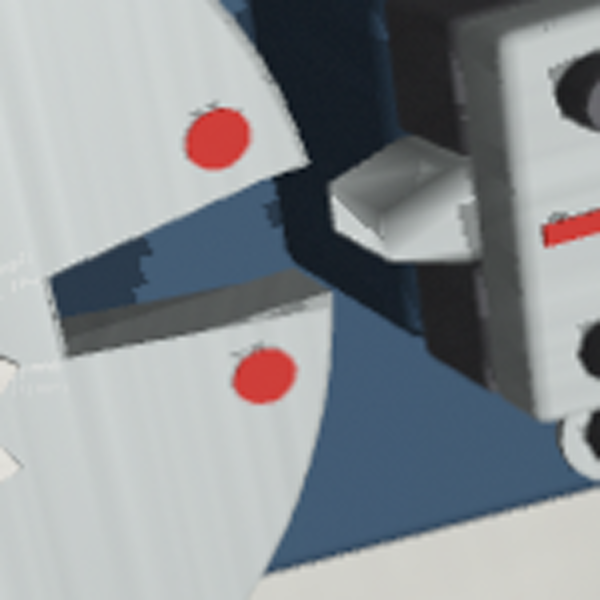

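The slot now faces the nose: dots centre at 81.35° against a gate at about 81.1°, with a residual of around 1 mm. I'll back off the handle, lift, and go round to the button, rolling -72° to push with the straight side of the fingers.

jog_arm --increments '[{"x":-5,"y":3,"z":0,"roll":0},{"x":-12,"y":6,"z":0,"roll":0},{"x":-12,"y":6,"z":35,"roll":-8},{"x":-12,"y":6,"z":75,"roll":-16},{"x":-12,"y":6,"z":95,"roll":-24}]'

```text
t: 5.3
eef_pos: [0.5089, -0.0265, 0.1822]
eef_rot: [1.358, 2.829, 0.001]
force: [-0.2, -0.4, -0.3]
finger_gap: 0.0001
gripper_force: 0.0
```

jog_arm --increments '[{"x":10,"y":36,"z":0,"roll":-8},{"x":21,"y":76,"z":0,"roll":-16},{"x":32,"y":116,"z":0,"roll":-24},{"x":43,"y":156,"z":0,"roll":-32},{"x":54,"y":196,"z":0,"roll":-40}]'

```text
t: 5.8
eef_pos: [0.5624, 0.1712, 0.1795]
eef_rot: [2.246, 2.196, 0.0]
force: [1.0, -0.6, -0.7]
finger_gap: -0.0001
gripper_force: 0.0
```

jog_arm --increments '[{"x":16,"y":36,"z":0,"roll":-8},{"x":16,"y":53,"z":-20,"roll":-8},{"x":16,"y":53,"z":-60,"roll":-8},{"x":16,"y":53,"z":-80,"roll":-8},{"x":16,"y":53,"z":-80,"roll":-8}]'

```text
t: 6.3
eef_pos: [0.5766, 0.2222, 0.0968]
eef_rot: [-2.387, -2.04, 0.006]
force: [-0.9, -1.0, 1.3]
finger_gap: 0.0003
gripper_force: 0.0
```

```bash
python3 - <<'E'
from wl import *
from rig import telemetry
c=wcap("d1"); s=telemetry.read_state(); print(R.from_rotvec(s["eef_rot"]).as_matrix().round(3)[:, :2]); dots(c)
E
```

```text
6.3 [0.5766 0.2222 0.0968]
[[ 0.156  0.988]
 [ 0.988 -0.156]
 [-0.001 -0.002]]
```

View pics/d1.png

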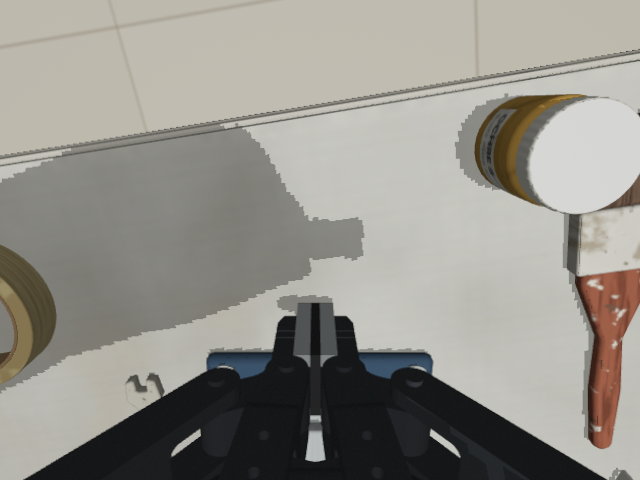

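The wrist camera now looks outward past the button. The fingers are square to the bar, the blue plate shows behind them at (320,360), and the jar and tape roll are well clear. I'll descend and approach the button.

jog_arm --increments '[{"x":0,"y":0,"z":-30,"roll":0},{"x":0,"y":0,"z":-54,"roll":0},{"x":-1,"y":-8,"z":-54,"roll":0},{"x":-2,"y":-16,"z":-54,"roll":0},{"x":-3,"y":-22,"z":-54,"roll":0}]'

```text
t: 6.85
eef_pos: [0.5766, 0.1996, 0.0473]
eef_rot: [2.388, 2.039, 0.004]
force: [-0.2, -0.2, -0.1]
finger_gap: 0.0
gripper_force: 0.0
```

jog_arm --increments '[{"x":-0.5,"y":-3,"z":0,"roll":0},{"x":-1,"y":-6,"z":0,"roll":0},{"x":-1.5,"y":-9,"z":0,"roll":0},{"x":-2,"y":-12,"z":0,"roll":0},{"x":-2.5,"y":-15,"z":0,"roll":0}]'

```text
t: 7.35
eef_pos: [0.5733, 0.1854, 0.0454]
eef_rot: [2.388, 2.041, 0.001]
force: [1.3, 3.2, 3.3]
finger_gap: 0.0001
gripper_force: 1.6
```

jog_arm --increments '[{"x":-0.5,"y":-3,"z":0,"roll":0},{"x":-1,"y":-6,"z":0,"roll":0},{"x":-1.5,"y":-9,"z":0,"roll":0},{"x":-2,"y":-12,"z":0,"roll":0},{"x":-2.5,"y":-15,"z":0,"roll":0}]'

```text
t: 7.85
eef_pos: [0.5707, 0.1702, 0.0453]
eef_rot: [2.388, 2.041, 0.0]
force: [2.6, 3.8, 2.1]
finger_gap: -0.0002
gripper_force: 1.9
```

jog_arm --increments '[{"x":0,"y":-1,"z":0,"roll":0},{"x":-0.5,"y":-2,"z":0,"roll":0},{"x":-0.5,"y":-3,"z":0,"roll":0},{"x":-0.5,"y":-4,"z":0,"roll":0}]'

```text
t: 8.25
eef_pos: [0.5699, 0.1664, 0.0452]
eef_rot: [-2.388, -2.041, 0.001]
force: [0.4, 3.6, 2.5]
finger_gap: -0.0001
gripper_force: 1.9
```

Still about 4 N of sliding friction, so it is not yet at the stop. I'll go on in 1 mm steps.

jog_arm --increments '[{"x":0,"y":-1,"z":0,"roll":0},{"x":-0.5,"y":-2,"z":0,"roll":0},{"x":-0.5,"y":-2,"z":0,"roll":0}]'

```text
t: 8.55
eef_pos: [0.5696, 0.1643, 0.0452]
eef_rot: [-2.388, -2.041, 0.0]
force: [1.0, 3.5, 1.7]
finger_gap: -0.0003
gripper_force: 1.7
```

jog_arm --increments '[{"x":0,"y":-1,"z":0,"roll":0},{"x":0,"y":-1,"z":0,"roll":0}]'

```text
t: 8.75
eef_pos: [0.5696, 0.1642, 0.0453]
eef_rot: [-2.387, -2.04, -0.002]
force: [1.4, 10.9, 1.0]
finger_gap: 0.0001
gripper_force: 5.1
```

The tool stopped moving and the force rose to 11 N at (0.5696, 0.1642). The predicted home contact was (0.5694, 0.1647). One small extra press, then retreat and check.

jog_arm --increments '[{"x":0,"y":-0.5,"z":0,"roll":0},{"x":0,"y":-0.5,"z":0,"roll":0}]'

```text
t: 8.95
eef_pos: [0.5696, 0.1642, 0.0453]
eef_rot: [-2.386, -2.04, -0.003]
force: [1.0, 12.4, 0.3]
finger_gap: 0.0002
gripper_force: 6.7
```

jog_arm --increments '[{"x":1,"y":6,"z":0,"roll":0},{"x":4,"y":25,"z":0,"roll":0},{"x":6,"y":45,"z":0,"roll":0},{"x":6,"y":45,"z":40,"roll":0},{"x":6,"y":45,"z":85,"roll":0}]'

```text
t: 9.45
eef_pos: [0.5742, 0.2078, 0.1298]
eef_rot: [-2.387, -2.041, 0.007]
force: [1.2, -0.2, 0.2]
finger_gap: 0.0001
gripper_force: 0.0
```

jog_arm --increments '[{"x":-20,"y":35,"z":20,"roll":0},{"x":-45,"y":70,"z":40,"roll":0},{"x":-70,"y":105,"z":40,"roll":0},{"x":-95,"y":140,"z":40,"roll":0},{"x":-95,"y":140,"z":40,"roll":0}]'

```text
t: 9.95
eef_pos: [0.4777, 0.3507, 0.1703]
eef_rot: [-2.384, -2.046, 0.002]
force: [0.6, -0.5, -0.2]
finger_gap: 0.0004
gripper_force: 0.0
```

```bash
python3 look.py e
```

```text
9.95 [0.4777 0.3507 0.1703]
102 [229.8 237.7] r 0.1406 ang 81.0
9 [271. 236.] r 0.0621 ang 68.0
5 [253.4 239.6] r 0.0939 ang 79.6
10 [269.2 251. ] r 0.0619 ang 96.0
```

View pics/et.png

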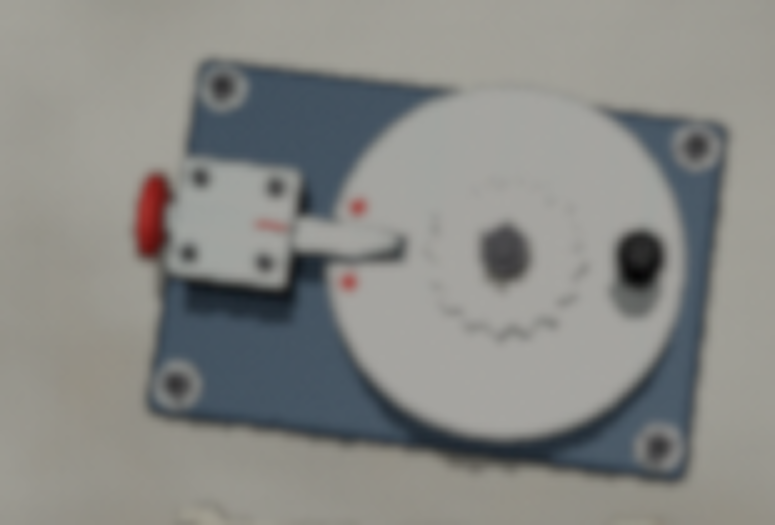

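The bar is in the slot between the red dots, at crop pixel (350,240). The button sits by the guide at (152,215) and has moved in about 33 mm, so it is home. The arm is clear.

```bash
python3 -c "
from rig import workorder; print(workorder.hand_in())"
```

```text
the job is handed in; nothing more can be done
None
```

The spindle is locked: I turned the slot to the bar and pushed the bar fully home against its stop. The final picture shows it seated between the red dots with the arm clear, and I handed the job in at about 10 s; no verdict was returned.

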